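# Swing the desk lamp over the order pad and switch it on

## Robot

A 7-joint arm with a two-finger parallel gripper is mounted at the origin on the work surface. World frame = base frame: x ahead of the robot, y to its left, z up, the work surface at z = 0. Lengths are in m, angles in degrees, forces in N, time in s.
With the tool pointing down it reaches from about 0.4 to 0.85 m from the base axis. Payload 4.4 kg.
Tool frame: the origin (TCP) lies midway between the tips of the shut fingers; the grasp point (between the pads) lies 19 mm behind it; z points along the fingers, y is the line along which they close (so a half turn about z gives the same grasp; the last joint's range is limited). The gripper opens to 94 mm and grips with 3 to 60 N. Pads are 16 mm wide; open, the fingers measure 119 mm over their backs; the gripper's body (75 mm by 177 mm) begins 78 mm behind the grasp point.
Start: joints at [-78.255, 36.005, 2.206, 86.941, -1.547, 57.084, -1.146], TCP at [0.174, 0.626, 0.185] pointing down, gripper open.
Joint ranges: [-175.42, 175.42], [-21.48, 121.26], [-71.46, 75.88], [10.55, 141.38], [-63.04, 243.04], [13.31, 113.54], [-168.57, 168.57]. Speed limits (degrees/s): [147.25, 147.25, 180, 180, 180, 180, 180].

## Interface

Orientations are given as a 3x3 rotation matrix whose columns are the frame's x, y, z axes.
In Python, from bench import manip, snapshot, camera_model gives the robot as it stands. The module is installed in compiled form; this text tells all that it offers.
- The arm moves only by the tool servo_tool, never from a script. Its argument "deltas" is one flat list of numbers, 7 for each row, row after row: the finger opening in mm, from 0 to 94, then the shift along the tool's x, y, z in mm, then the turn, a rotation vector about the tool's x, y, z in degrees. A call has 1 to 12 rows; each row shifts and turns the commanded pose from where the row before left it, along the tool's axes as they then stand; what a row does not reach is not made up. A row lasts 1/10 s, in which the tool goes at most 50 mm and 8.59 degrees, less where a joint would pass 70% of its speed; a pose out of reach is approached as far as the arm can. A call with a gripper value outside its range is refused whole. The fingers move at their own pace and stop on an object; "grip_force" is the grip in N (left out, the last holds). Time passes only in rows, so rows that do not move let the fingers close. It gives the time, the measured TCP pose, the force, the opening and the grip force at its end, in the units of the state.
- manip.read_state(): the state, without advancing time (a new reading comes with each control period).
- snapshot(name): name is "scene" or "top" or "wrist"; returns (picture, depth): 480x640x3 uint8, blue, green, red; 480x640 float32, m along the optical axis (not along the pixel's ray), 0 where there is no reading.
- camera_model(name): a dict with "fx", "fy", "cx", "cy" (pixels), "extrinsics" (4x4, takes a point from camera to world coordinates); the wrist camera has in their place "hand_eye" (4x4, takes a point from camera to tool coordinates, whose origin is the TCP and whose axes are the flange's). Camera axes: x right, y down, z forward; pixel columns grow to the right and rows downward; lengths in m; the calibration is good to about 2 mm. The wrist camera is an equidistant fisheye: a pixel r from the principal point sees the ray r / f radians off the axis. A picture is of the moment at which its call begins: read the wrist's pose just before it. camera_model takes no time and is no camera call.
- manip.job_done(): hands the job in; it is judged then, once.
The state is a dict: "time_s": time; "qpos": joint angles; "qvel": joint speeds; "joint_efforts": joint torques, N m; "tool_pos": TCP position; "tcp_rot": TCP orientation; "ft_force": force on the tool from outside, world axes, zero at the start; "ft_torque": the same for the moment, N m; "grip_width": finger opening in m; "grasp_force": force on a finger pad.
Only numpy, scipy, OpenCV 4.12 (cv2) and the standard library are available. Lean on these libraries where they do the work, as an engineer would, in place of code of your own. Each camera call takes 0.05 s, during which the arm holds its last target. There are 200 camera calls.

## Task

Light the paperwork: with a finger, gently push the desk lamp's arm round until the lamp's head hangs over the middle of the paper pad, and only then press the switch button on top of the lamp's column right down. Nothing is gripped or lifted: the lamp's foot, the pad and everything else on the desk stay where they are, and the lamp is left over the pad.

Things in the scene. Friction and masses are not known exactly. Their poses are not given: they have to be found in the camera images.
- lamp: Desk lamp, loose on the desk, about 2.4 kg. Origin: centre of the underside of its round black foot (150 mm diameter, 24 mm high), z up. The upright column above it (20 mm diameter, with a 40 mm collar where the arm joins) is the arm's pivot axis. The lamp's own x axis is not the arm's direction.
- lamp_arm: The lamp's level swinging arm. Origin: on the pivot axis at desk height; -x points along the arm to the head. Round aluminium bar, 16 mm diameter, centre line 250 mm above the desk; push it from either side, 30 to 150 mm from the axis. Stiff pivot: 1 to 1.5 N at mid-arm moves it (friction 0.13 N m), it stays where left; range 1.9 rad either way from the lamp's own -x.
- lamp_head (a point): Centre of the underside of the lamp's round head (black, 100 mm diameter), 220 mm from the pivot axis and 206 mm above the desk; the head reaches from there up to 260 mm above the desk.
- lamp_switch_top (a point): Centre of the top of the switch, a grey round button (28 mm diameter) in a black housing (44 mm diameter, its top 10 mm lower) on top of the lamp's column, on the pivot axis, 286 mm above the desk. It is pressed straight down.
- lamp_switch (a joint): Switch travel in m: 0 released, 0.006 fully down; springs back. Fully down takes 5 N.
- pad: Pad of white order slips, 148 x 105 x 16 mm, with a brown card binding strip across one short end, lying loose at one side of the lamp, about as far from the pivot as the head. Origin: centre of its underside; x along its length, z up.
- calculator: Black desk calculator with grey keys, 150 x 105 x 27 mm, loose, at the lamp's other side. Origin: centre of its underside. Leave alone.
- mug: White mug, 76 mm diameter, 85 mm high, with a handle, in front of the lamp's foot. Origin: centre of its underside. Leave alone.
- stapler: Stapler, 130 x 34 x 43 mm. Origin: centre of its underside. Leave alone.
- tape: Tape dispenser, 140 x 50 x 82 mm. Origin: centre of its underside. Leave alone.
- sanitiser: Small bottle, 48 mm diameter, 130 mm high, behind the lamp. Origin: centre of its underside. Leave alone.
- stamp: Wooden hand stamp, 34 mm diameter, 66 mm high, standing. Origin: centre of its underside. Leave alone.
- parcel: Cardboard parcel, 140 x 100 x 70 mm, to the left. Origin: centre of its underside. Leave alone.
Not all that is in view belongs to the job. Of the things shaped like the pad, the white one is meant.

How it is judged:
By the outcome, as a careful person would: the job done as asked, in the order asked, and still so for the second after the job is handed in, with the robot touching nothing.
It also fails if it takes over 45 s, if anything falls off the work surface, if the arm or the gripper's body presses on something with over 40 N, if the wrist force passes 120 N, or if a joint passes its speed limit or range.

## Working session

There is one attempt and no reset: what is moved stays moved. The work goes in short steps, Python scripts to look and compute and a tool call to move; the robot and the scene stay as the last step left them, time stands still between calls to the robot, and variables do not carry over. Pictures are saved under pics/ and viewed, at most 10 in all, crops included, and the job is handed in when it is done.

Besides the shell and the picture viewer there is one more tool, called after "Request:" as name(argument=value, ...), one argument or row to a line, values as JSON. servo_tool: Moves the arm, as the interface text tells. Its arguments: {"type":"object","properties":{"deltas":{"type":"array","items":{"type":"number"}},"grip_force":{"type":"number"}},"required":["deltas"]}

```bash
mkdir -p pics
cat > h.py <<'E'
import numpy as np, cv2
from bench import manip, snapshot, camera_model
def cloud(name):
    im,d=snapshot(name); m=camera_model(name); v,u=np.mgrid[0:480,0:640]
    P=np.stack([(u-m['cx'])/m['fx']*d,(v-m['cy'])/m['fy']*d,d],-1)
    E=m['extrinsics']; return im,d,P@E[:3,:3].T+E[:3,3]
E
python3 - <<'E'
from h import *
for n in('top','scene'):
    im,d,P=cloud(n); cv2.imwrite(f'pics/{n}0.png',im); np.savez(f'{n}.npz',im=im,d=d,P=P)
    m=camera_model(n); print(n,m['fx'],m['cx'],m['cy'],m['extrinsics'].round(3).tolist())
s=manip.read_state();print(s['tool_pos'],s['tcp_rot'],s['time_s'],s['grip_width'])
E
```

```text
top 457.1970224205387 310.1249493732351 246.87490545907468 [[0.024, -0.982, 0.189, 0.291], [-1.0, -0.026, -0.008, 0.134], [0.013, -0.189, -0.982, 1.19], [0.0, 0.0, 0.0, 1.0]]
scene 584.308326941675 313.91140271989946 235.0713817355353 [[0.601, 0.566, -0.564, 1.355], [0.799, -0.433, 0.417, -0.526], [-0.008, -0.701, -0.713, 1.284], [0.0, 0.0, 0.0, 1.0]]
[0.17372638 0.62574447 0.18456661] [[-9.63544213e-01  2.67548876e-01 -3.84735695e-04]
 [ 2.67549149e-01  9.63542965e-01 -1.55182008e-03]
 [-4.44783462e-05 -1.59818296e-03 -9.99998722e-01]] 0.1 0.09406507379694262
```

View pics/top0.png

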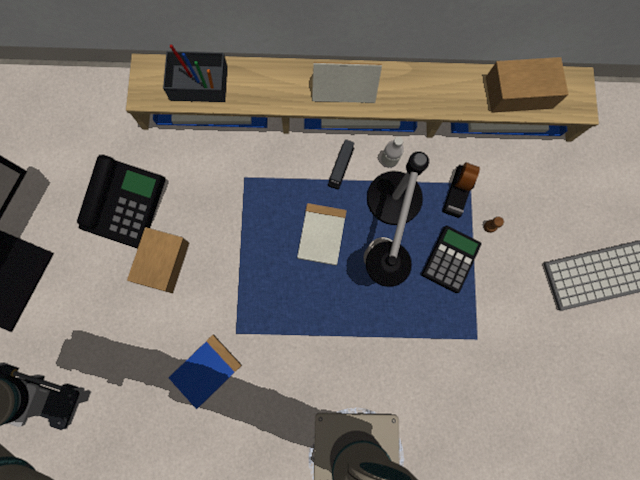

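View pics/scene0.png

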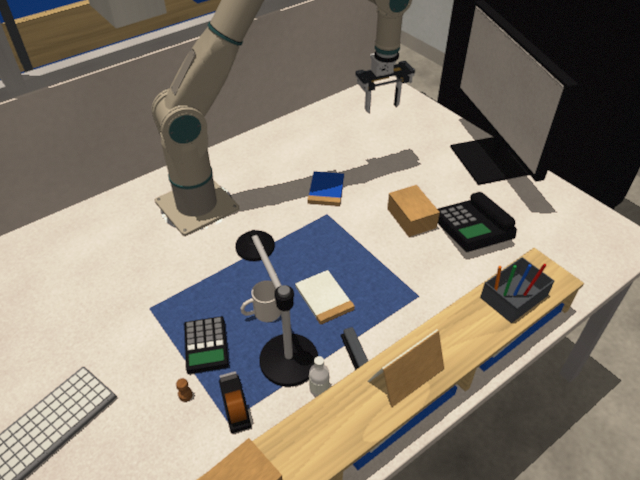

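The top view shows two pad shapes: one white with a brown strip at (322,235), one blue with a brown strip at (205,372). The white one beside the lamp fits the description. The lamp's switch is at about (418,160), its head at (388,263) and its foot at (395,197).

```bash
cat > m.py <<'E'
from h import *
def ray(n,uv,z):
    m=camera_model(n);E=m['extrinsics'];d=E[:3,:3]@np.array([(uv[0]-m['cx'])/m['fx'],(uv[1]-m['cy'])/m['fy'],1])
    o=E[:3,3];return (o+d*(z-o[2])/d[2])
def at(P,d,mask): return P[mask&(d>0)]
E
python3 - <<'E'
from m import *
T=np.load('top.npz');S=np.load('scene.npz')
im=T['im'];cv2.imwrite('pics/crop0.png',cv2.resize(im[130:300,270:500],None,fx=3.4,fy=3.4,interpolation=cv2.INTER_CUBIC))
# pad
for n,A in(('top',T),('scene',S)):
    P=A['P'];d=A['d'];z=P[...,2];x=P[...,0];y=P[...,1]
    box=(d>0)&(x>.3)&(x<.85)&(y>-.25)&(y<.3)
    def st(name,m):
        q=P[m]; print(n,name,len(q),q.mean(0).round(4) if len(q) else '',cv2.minAreaRect(q[:,:2].astype(np.float32)) if len(q)>5 else '')
    pad=(box&(z>.01)&(z<.022)).astype(np.uint8)
    k,l,s,c=cv2.connectedComponentsWithStats(pad)
    for i in range(1,k):
        if s[i,4]>150: st('z16 comp',l==i)
    hi=(box&(z>.19)).astype(np.uint8);k,l,s,c=cv2.connectedComponentsWithStats(hi)
    for i in range(1,k):
        if s[i,4]>60: st('z>190',l==i); print(s[i], z[l==i].max())
    st('z>272',box&(z>.270)&(z<.3)); st('arm/head255',box&(z>.253)&(z<.266))
    st('foot',box&(z>.019)&(z<.029)&(A['im'].max(-1)<70))
E
```

```text
top z16 comp 1023 [ 0.6609 -0.0705  0.0181] ((0.6650044918060303, -0.07296887040138245), (0.09203952550888062, 0.14974769949913025), 82.24920654296875)
top z16 comp 321 [ 0.6451 -0.1546  0.0176] ((0.6465483903884888, -0.1577339768409729), (0.031587038189172745, 0.11372481286525726), 75.4367446899414)
top z16 comp 2195 [0.5544 0.0939 0.0163] ((0.5558369755744934, 0.09369711577892303), (0.10558114945888519, 0.1501803696155548), 81.36186981201172)
top z>190 2631 [ 0.5038 -0.0573  0.2437] ((0.5361939072608948, -0.08023808151483536), (0.09851031750440598, 0.2885267734527588), 68.03239440917969)
[ 366  151   64  136 2631] 0.29105627706554593
top z>272 330 [ 0.6584 -0.0987  0.2798] ((0.6607190370559692, -0.09966018050909042), (0.04253462329506874, 0.04295311123132706), 17.470775604248047)
top arm/head255 687 [ 0.5411 -0.0684  0.2572] ((0.549917459487915, -0.0744023472070694), (0.034247592091560364, 0.23084890842437744), 78.09959411621094)
top foot 1665 [ 0.5941 -0.1453  0.0228] ((0.6273112297058105, -0.02498738467693329), (0.43963903188705444, 0.4505666196346283), 0.813746988773346)
scene z
[... 249 characters left out ...]
7078, 0.15220685303211212), 31.82025718688965)
scene z>190 1685 [ 0.5387 -0.0698  0.2457] ((0.537431538105011, -0.07841761410236359), (0.09900461137294769, 0.2864592373371124), 67.94595336914062)
[ 235  230   59   91 1685] 0.2935940590896198
scene z>272 268 [ 0.6647 -0.1005  0.281 ] ((0.6618176102638245, -0.09861502796411514), (0.042706556618213654, 0.042031437158584595), 51.74055862426758)
scene arm/head255 452 [ 0.5519 -0.0706  0.2588] ((0.5584765672683716, -0.07627994567155838), (0.035461362451314926, 0.2507988512516022), 76.78401947021484)
scene foot 1923 [ 0.636  -0.1289  0.023 ] ((0.6369515657424927, -0.14961469173431396), (0.44935333728790283, 0.19576296210289001), 37.710079193115234)
```

View pics/crop0.png

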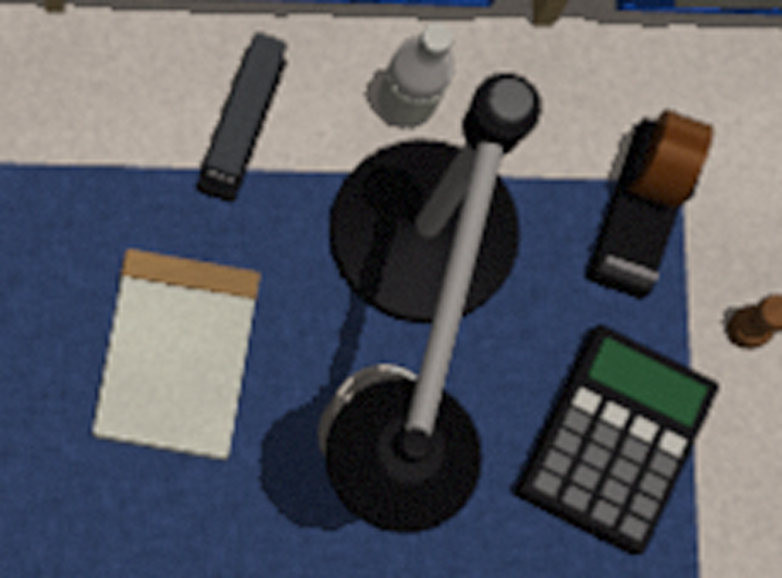

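The crop confirms the white pad with a brown strip, at crop pixel (178,355). It lies left of the lamp, and the arm has to swing towards +y. Next I'll measure the head and plan the approach.

```bash
cat >> m.py <<'E'
PIV=np.array([.661,-.099]);PAD=np.array([.5553,.0953])
def head(P,d,lim=.4):
    q=P[(d>0)&(P[...,2]>.205)&(P[...,2]<.275)][:,:2]; r=np.linalg.norm(q-PIV,axis=1)
    h=q[(r>.165)&(r<.285)]; (c,rad)=cv2.minEnclosingCircle(h.astype(np.float32)); c=np.array(c)
    a=q[(r>.05)&(r<.15)]-PIV; am=a.mean(0)
    ang=lambda v:np.degrees(np.arctan2(v[1],v[0]))
    return c.round(4),round(rad,4),ang(c-PIV).round(2),np.linalg.norm(c-PIV).round(4),'bar',ang(am).round(2)
def plan(target,yang):
    s=manip.read_state();R=s['tcp_rot'];d=R.T@(np.array(target)-s['tool_pos'])*1000
    cur=np.degrees(np.arctan2(R[1,1],R[0,1]));print('pos',s['tool_pos'].round(4),'f',s['ft_force'].round(2),'yang',cur.round(2),'d tool mm',d.round(1),'turn z',round(cur-yang,2),'t',s['time_s'],'q',np.round(s['qpos'],1))
E
python3 - <<'E'
from m import *
for n in('top','scene'):
    A=np.load(n+'.npz');print(n,head(A['P'],A['d']))
v=PAD-PIV;print(np.degrees(np.arctan2(v[1],v[0])),np.linalg.norm(v))
plan([.45,.32,.36],30)
E
```

```text
top (array([ 0.6579, -0.0116]), 0.262, np.float64(92.01), np.float64(0.0875), 'bar', np.float64(165.76))
scene (array([ 0.6635, -0.0243]), 0.2642, np.float64(88.1), np.float64(0.0747), 'bar', np.float64(165.35))
118.54637276630143 0.22118991839593416
pos [0.1737 0.6257 0.1846] f [ 0.95  0.05 -0.44] yang 74.48 d tool mm [-348.  -221.  -175.1] turn z 44.48 t 0.1 q [-78.3  36.1   2.2  87.   -1.5  57.1  -1.1]
```

Request:
servo_tool(
  deltas=[0,0,0,-44,0,0,0,0,0,0,-44,0,0,0,0,0,0,-44,0,0,0,0,0,0,-44,0,0,0,0,-35,-22,0,0,0,0,0,-35,-22,0,0,0,0,0,-35,-22,0,0,0,0,0,-35,-22,0,0,0,0,0,-35,-22,0,0,0,0,0,-35,-22,0,0,0,0,0,-35,-22,0,0,0,0,0,-35,-22,0,0,0,0],
  grip_force=20,
)

```text
time_s: 1.3
tool_pos: [0.3973, 0.3803, 0.3611]
tcp_rot: [[-0.964, 0.267, -0.0], [0.267, 0.964, -0.0], [0.0, -0.0, -1.0]]
ft_force: [-0.1, 1.2, -0.5]
grip_width: 0.0021
grasp_force: 0.0
```

Request:
servo_tool(
  deltas=[0,-35,-22,0,0,0,0,0,-35,-22,0,0,0,8,0,0,0,0,0,0,8,0,0,0,0,0,0,8,0,0,0,0,0,0,8,0,0,0,0,0,0,8,0,0,0,0,0,0,8,0,0,0,0,0,0,8,0,0,0,0,0,0,8,0,0,0,0,0,0,8,0,0,0,0,0,0,8],
)

```text
time_s: 2.4
tool_pos: [0.4519, 0.3206, 0.361]
tcp_rot: [[0.102, 0.995, -0.001], [0.995, -0.102, -0.0], [-0.001, -0.001, -1.0]]
ft_force: [-0.3, 0.7, 0.2]
grip_width: 0.0001
grasp_force: 0.0
```

```bash
sed -i 's/(P\[...,2\]<.275)\]/(P[...,2]<.275)\&(P[...,0]<.72)\&(P[...,0]>.4)\&(P[...,1]>-.25)\&(P[...,1]<.2)]/' m.py
python3 - <<'E'
from m import *
for n in('top','scene'):
    A=np.load(n+'.npz');print(n,head(A['P'],A['d']))
phi=np.radians(171);u=np.array([np.cos(phi),np.sin(phi)]);nn=np.array([-u[1],u[0]])
p=PIV+.11*u+.045*nn;print(p)
plan([*p,.36],-9)
E
```

```text
top (array([ 0.4506, -0.0448]), 0.0523, np.float64(165.55), np.float64(0.2172), 'bar', np.float64(165.76))
scene (array([ 0.4514, -0.0434]), 0.0519, np.float64(165.15), np.float64(0.2168), 'bar', np.float64(165.35))
[ 0.54531473 -0.12623818]
pos [0.4519 0.3206 0.361 ] f [-0.25  0.74  0.22] yang -5.84 d tool mm [-435.   138.4    1.1] turn z 3.16 t 2.4 q [-56.   20.9  26.3  87.2  -9.5  74.2 -34.4]
```

Request:
servo_tool(
  deltas=[0,-42.4,13.5,0,0,0,0,0,-42.4,13.5,0,0,0,0,0,-42.4,13.5,0,0,0,0,0,-42.4,13.5,0,0,0,0,0,-42.4,13.5,0,0,0,0,0,-42.4,13.5,0,0,0,0,0,-42.4,13.5,0,0,0,0,0,-42.4,13.5,0,0,0,0,0,-42.4,13.5,0,0,0,0,0,-42.4,13.5,0,0,0,0,0,0,0,0,0,0,4.3,0,0,0,0,0,0,4.4],
)

```text
time_s: 3.6
tool_pos: [0.5453, -0.1165, 0.3608]
tcp_rot: [[0.253, 0.968, -0.001], [0.968, -0.253, -0.0], [-0.001, -0.001, -1.0]]
ft_force: [0.6, 0.8, -0.8]
grip_width: 0.0005
grasp_force: 0.0
```

Run:
```python
from m import *
s=manip.read_state()
phi=np.radians(165.5);u=np.array([np.cos(phi),np.sin(phi)]);nn=np.array([-u[1],u[0]])
plan([*(PIV+.11*u+.045*nn),.232],-14.5)
im,_=snapshot('wrist');cv2.imwrite('pics/w1.png',im)
```

```text
pos [ 0.5453 -0.1165  0.3608] f [ 0.65  0.83 -0.76] yang -14.63 d tool mm [  1.   -2.3 128.8] turn z -0.13 t 3.6 q [-14.7  22.7  36.3  86.8 -13.6  75.    8.4]
```

View pics/w1.png

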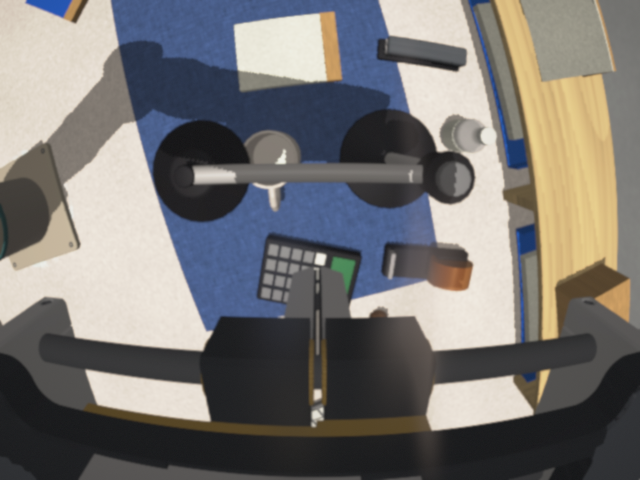

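The wrist view shows the bar running along row 172, parallel to the tool's y axis, with the shut fingers at (318,290) beside it. The switch is at (455,178).

```bash
python3 -c "
from m import *
print(camera_model('wrist')['hand_eye'].round(3).tolist())"
```

```text
[[0.0, -0.967, -0.255, 0.074], [1.0, 0.0, 0.001, -0.0], [-0.001, -0.255, 0.967, -0.2], [0.0, 0.0, 0.0, 1.0]]
```

Request:
servo_tool(
  deltas=[0,0,0,32,0,0,0,0,0,0,32,0,0,0,0,0,0,32,0,0,0,0,0,0,32,0,0,0,0,5,0,0,0,0,0,0,5,0,0,0,0,0,0,5,0,0,0,0,0,0,5,0,0,0,0,0],
)

```text
time_s: 4.45
tool_pos: [0.5521, -0.0945, 0.235]
tcp_rot: [[0.245, 0.97, 0.003], [0.97, -0.245, -0.0], [0.001, 0.003, -1.0]]
ft_force: [-0.6, 0.1, -1.0]
grip_width: 0.0004
grasp_force: 0.0
```

Request:
servo_tool(
  deltas=[0,3,0,2,0,0,0,0,3,0,0,0,0,0,0,3.7,-0.5,0,0,0,2,0,3.7,-0.5,0,0,0,2,0,3.7,-0.5,0,0,0,2,0,3.7,-0.5,0,0,0,2,0,3.7,-0.5,0,0,0,2,0,3.7,-0.5,0,0,0,2,0,3.7,-0.5,0,0,0,2,0,3.7,-0.5,0,0,0,2,0,3.7,-0.5,0,0,0,2,0,3.7,-0.5,0,0,0,2],
)

```text
time_s: 5.65
tool_pos: [0.562, -0.0539, 0.2317]
tcp_rot: [[0.564, 0.826, -0.0], [0.826, -0.564, -0.001], [-0.001, 0.0, -1.0]]
ft_force: [-1.3, -1.1, 0.8]
grip_width: 0.0005
grasp_force: 0.7
```

```bash
cat >> m.py <<'E'
def rep():
    s=manip.read_state();R=s['tcp_rot'];print('p in tool mm (want off,r)',(R.T@(np.append(PIV,.232)-s['tool_pos'])*1000).round(1),'yang',np.degrees(np.arctan2(R[1,1],R[0,1])).round(2),'f',s['ft_force'].round(2))
E
python3 - <<'E'
from m import *
rep()
for n in('top','scene'):
    im,d,P=cloud(n);q=P[(d>0)&(P[...,2]>.242)&(P[...,2]<.262)][:,:2]-PIV;r=np.hypot(*q.T);q=q[(r>.04)&(r<.08)&(q[:,0]<0)]
    print(n,len(q),np.degrees(np.arctan2(*q.mean(0)[::-1])))
cv2.imwrite('pics/s2.png',im)
E
```

```text
p in tool mm (want off,r) [ 18.6 107.2  -0.3] yang -34.33 f [-1.32 -1.14  0.77]
top 0 nan
scene 87 143.58160901449594<stdin>:5: RuntimeWarning: Mean of empty slice.
  ret = um.true_divide(
```

View pics/s2.png

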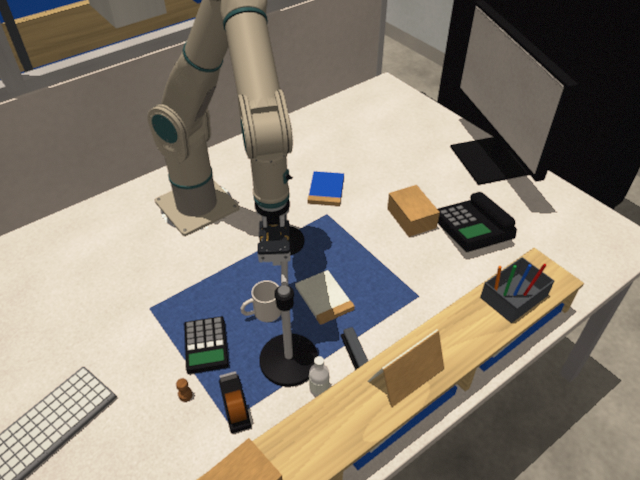

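The scene view shows the finger against the bar near (275,265). The head has moved to (290,240), the foot is still at (288,360), and the contact force is about 1.7 N. I'll continue the sweep.

Request:
servo_tool(
  deltas=[0,3.7,-0.6,0,0,0,2,0,3.7,-0.6,0,0,0,2,0,3.7,-0.6,0,0,0,2,0,3.7,-0.6,0,0,0,2,0,3.7,-0.6,0,0,0,2,0,3.7,-0.6,0,0,0,2,0,3.7,-0.6,0,0,0,2,0,3.7,-0.6,0,0,0,2,0,3.7,-0.6,0,0,0,2,0,1.9,-0.3,0,0,0,1,0,0,0,0,0,0,0],
)

```text
time_s: 6.85
tool_pos: [0.5819, -0.0237, 0.2314]
tcp_rot: [[0.8, 0.599, 0.0], [0.599, -0.8, -0.0], [-0.0, 0.0, -1.0]]
ft_force: [-0.8, -0.5, -0.5]
grip_width: 0.0002
grasp_force: 0.1
```

```bash
cat >> m.py <<'E'
def look():
    rep()
    for n in('top','scene'):
        im,d,P=cloud(n);z=P[...,2];q=P[(d>0)&(z>.236)&(z<.262)][:,:2]-PIV;r=np.hypot(*q.T);a=np.degrees(np.arctan2(q[:,1],q[:,0]));k=(a>95)&(a<175)
        for lo,hi in((.035,.06),(.06,.085),(.14,.165)):
            s=k&(r>lo)&(r<hi); print(n,'bar',s.sum(),np.percentile(a[s],[5,50,95]).round(1) if s.sum() else '')
        s=k&(r>.172)&(r<.285)
        if s.sum()>20: c,rad=cv2.minEnclosingCircle((q[s]+PIV).astype(np.float32));c=np.array(c);v=c-PIV;print(n,'head',c.round(4),round(rad,4),np.degrees(np.arctan2(v[1],v[0])).round(2))
        b=P[(d>0)&(z>.272)&(z<.295)&(np.hypot(P[...,0]-PIV[0],P[...,1]-PIV[1])<.04)]
        if len(b)>20: print(n,'switch',cv2.minAreaRect(b[:,:2].astype(np.float32))[0],len(b))
        m=(d>0)&(z>.01)&(z<.022)&(np.hypot(P[...,0]-PAD[0],P[...,1]-PAD[1])<.1)
        if m.sum()>20: print(n,'pad',cv2.minAreaRect(P[m][:,:2].astype(np.float32)))
    return im
E
python3 -c "
from m import *
look()"
```

```text
p in tool mm (want off,r) [ 18.2 107.7  -0.6] yang -53.17 f [-0.81 -0.49 -0.5 ]
top bar 0 
top bar 0 
top bar 0 
top head [0.5395 0.0845] 0.0267 123.52
top pad ((0.5606247186660767, 0.12722554802894592), (0.03951970115303993, 0.1498805433511734), 80.29852294921875)
scene bar 47 [116.8 122.8 133. ]
scene bar 58 [120.9 125.1 130.8]
scene bar 48 [123.7 125.7 128.7]
scene head [0.5325 0.0695] 0.04 127.32
scene switch (0.6621061563491821, -0.09822633862495422) 257
scene pad ((0.5560227632522583, 0.09749477356672287), (0.14827072620391846, 0.17794522643089294), 59.139793395996094)
```

Request:
servo_tool(
  deltas=[0,1.9,-0.3,0,0,0,1,0,1.9,-0.3,0,0,0,1,0,1.9,-0.3,0,0,0,1,0,1.9,-0.3,0,0,0,1,0,1.9,-0.3,0,0,0,1,0,1.9,-0.3,0,0,0,1,0,0,0,0,0,0,0,0,-10,0,0,0,0,0,0,-20,0,0,0,0,0,0,-40,0,0,0,0,0,0,-45,0,0,0,0,0,0,0,0,0,0,0,0],
)

```text
time_s: 8.15
tool_pos: [0.4855, -0.0781, 0.2317]
tcp_rot: [[0.863, 0.505, -0.003], [0.505, -0.863, 0.001], [-0.002, -0.003, -1.0]]
ft_force: [0.1, 0.3, 0.6]
grip_width: 0.0003
grasp_force: 0.0
```

```bash
python3 -c "
from m import *
im=look();cv2.imwrite('pics/s3.png',im);t=snapshot('top')[0];cv2.imwrite('pics/t3.png',t)"
```

```text
p in tool mm (want off,r) [140.9 106.6  -0.8] yang -59.66 f [0.11 0.35 0.63]
top bar 84 [113.6 122.7 130.7]
top bar 84 [116.  122.1 127.3]
top bar 85 [118.4 121.2 123.6]
top head [0.5542 0.0828] 0.0389 120.42
top switch (0.6601182818412781, -0.10010236501693726) 321
top pad ((0.5551945567131042, 0.09410329163074493), (0.10492534190416336, 0.1495935618877411), 81.35691833496094)
scene bar 58 [111.  116.9 126. ]
scene bar 55 [114.3 118.7 125. ]
scene bar 50 [117.5 119.7 171.2]
scene head [0.5245 0.0296] 0.0965 136.72
scene switch (0.6628223657608032, -0.09864076972007751) 259
scene pad ((0.5537776350975037, 0.09474172443151474), (0.15258578956127167, 0.155516117811203), 79.97079467773438)
```

View pics/s3.png

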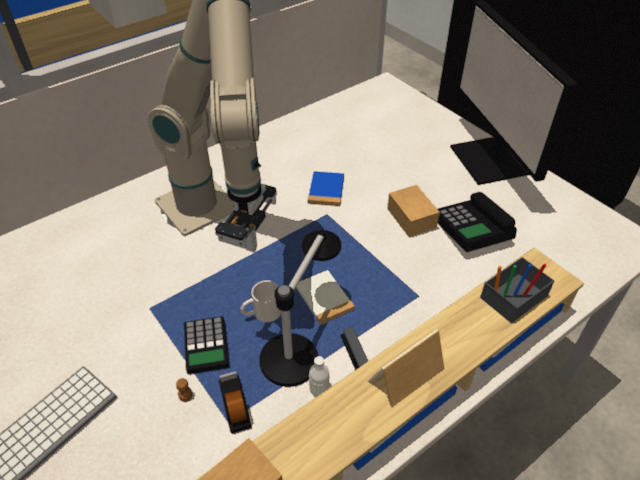

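The scene view shows the head at (322,245), nearly over the pad, with the finger clear at about (245,215). Foot, mug and pad look unmoved. I'll measure the head and arm more cleanly.

```bash
cat >> m.py <<'E'
def head2():
    Q=[]
    for n in('top','scene'):
        im,d,P=cloud(n);z=P[...,2];k=(d>0)&(z>.21)&(z<.266);q=P[k][:,:2]-PIV;r=np.hypot(*q.T);a=np.degrees(np.arctan2(q[:,1],q[:,0]))
        s=(a>100)&(a<140)&(r>.166)&(r<.29); h=(q[s]+PIV).astype(np.float32)
        c,rad=cv2.minEnclosingCircle(h);v=np.array(c)-PIV;print(n,np.round(c,4),round(rad,4),np.degrees(np.arctan2(v[1],v[0])).round(2),np.hypot(*v).round(4));Q.append(h)
    c,rad=cv2.minEnclosingCircle(np.vstack(Q));v=np.array(c)-PIV;print('both',np.round(c,4),round(rad,4),np.degrees(np.arctan2(v[1],v[0])).round(2),np.hypot(*v).round(4))
E
python3 -c "
from m import *
head2()"
```

```text
top [0.5497 0.0876] 0.0513 120.81 0.2172
scene [0.5508 0.0894] 0.0523 120.32 0.2183
both [0.5508 0.0894] 0.0523 120.32 0.2183
```

Request:
servo_tool(
  deltas=[0,40,0,0,0,0,0,0,40,0,0,0,0,0,0,20,0,0,0,0,0,0,7,0,0,0,0,0,0,4,0,0,0,0,0,0,4,0,0,0,0,0,0,1.8,-0.3,0,0,0,1,0,1.8,-0.3,0,0,0,0.9,0,0,0,0,0,0,0,0,-10,0,0,0,0,0,0,-20,0,0,0,0,0,0,-40,0,0,0,0,0],
)

```text
time_s: 9.6
tool_pos: [0.5323, -0.0465, 0.2311]
tcp_rot: [[0.874, 0.486, 0.001], [0.486, -0.874, -0.0], [0.001, 0.001, -1.0]]
ft_force: [-0.3, -0.2, 0.2]
grip_width: 0.0003
grasp_force: 0.0
```

Request:
servo_tool(
  deltas=[0,-40,0,0,0,0,0,0,0,0,-35,0,0,0,0,0,0,-40,0,0,0,0,0,0,-35,0,0,0,0,0,0,0,0,0,0],
)

```text
time_s: 10.1
tool_pos: [0.4986, -0.0681, 0.3456]
tcp_rot: [[0.876, 0.483, 0.009], [0.483, -0.876, 0.0], [0.008, 0.004, -1.0]]
ft_force: [-0.0, 0.7, -0.9]
grip_width: 0.0006
grasp_force: 0.0
```

```bash
python3 -c "
from m import *
head2();look();plan([.6613,-.099,.3417],-61.5)"
```

```text
top [0.5546 0.0905] 0.0513 119.3 0.2173
scene [0.5536 0.0918] 0.053 119.38 0.2189
both [0.5536 0.0918] 0.053 119.38 0.2189
p in tool mm (want off,r) [128.3 107.9 109.8] yang -61.12 f [ 0.18  0.65 -0.09]
top bar 81 [112.1 122.2 130.1]
top bar 81 [114.9 120.9 125.8]
top bar 85 [116.8 120.  122.3]
top head [0.557  0.0833] 0.0384 119.7
top switch (0.6614128351211548, -0.10027486085891724) 318
top pad ((0.5304951667785645, 0.09758925437927246), (0.10489239543676376, 0.09891269356012344), 81.17228698730469)
scene bar 56 [110.  117.1 126.5]
scene bar 59 [113.1 116.4 123.6]
scene bar 52 [116.3 118.  121.6]
scene head [0.56   0.0869] 0.0394 118.51
scene switch (0.6620277762413025, -0.09804486483335495) 264
scene pad ((0.5576089024543762, 0.09898385405540466), (0.15065856277942657, 0.17222745716571808), 73.42709350585938)
pos [ 0.4956 -0.0662  0.3403] f [ 0.38 -0.79  0.3 ] yang -61.12 d tool mm [129.2 108.7  -1.8] turn z 0.38 t 10.3 q [-32.8  20.9  53.2  97.4 -17.6  70.7 -36.5]
```

The head is within about 4 mm of the pad centre, so the lamp is in place. Next I'll move above the switch.

Request:
servo_tool(
  deltas=[0,32.3,27.2,0,0,0,0,0,32.3,27.2,0,0,0,0,0,32.3,27.2,0,0,0,0,0,32.3,27.2,0,0,0,0,0,0,0,0,0,0,0,0,0,0,15,0,0,0,0,0,0,15,0,0,0,0,0,0,10,0,0,0,0,0,0,0,0,0,0],
)

```text
time_s: 11.2
tool_pos: [0.6607, -0.0987, 0.2992]
tcp_rot: [[0.876, 0.483, -0.004], [0.483, -0.876, 0.001], [-0.003, -0.003, -1.0]]
ft_force: [-0.5, -0.1, 0.1]
grip_width: 0.0007
grasp_force: 0.0
```

```bash
python3 -c "
from m import *
plan([.6615,-.099,.28],-61.5);im,_=snapshot('wrist');cv2.imwrite('pics/w4.png',im)"
```

```text
pos [ 0.6607 -0.0987  0.2992] f [-0.46 -0.06  0.15] yang -61.14 d tool mm [ 0.7  0.7 19.2] turn z 0.36 t 11.2 q [-17.4  39.2  46.9  74.8 -28.2  77.9 -32.3]
```

View pics/w4.png

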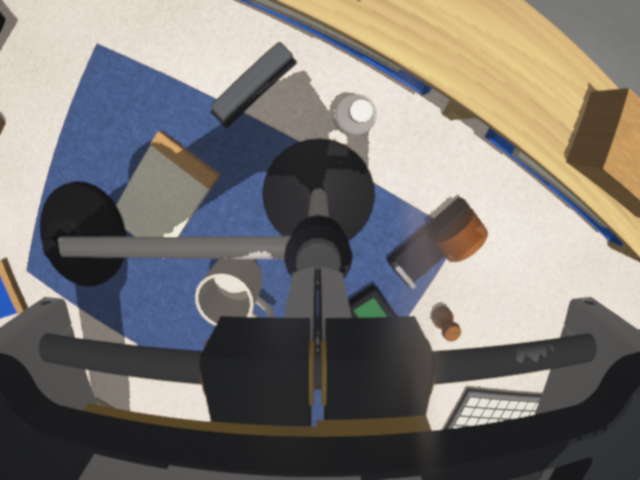

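The wrist view shows the finger tips at (318,262) over the switch housing, which is centred near (318,252). Now I'll press in small steps.

Request:
servo_tool(
  deltas=[0,0.7,0.7,5,0,0,0,0,0,0,5,0,0,0,0,0,0,2,0,0,0,0,0,0,2,0,0,0,0,0,0,2,0,0,0,0,0,0,0,0,0,0],
)

```text
time_s: 11.85
tool_pos: [0.6632, -0.0997, 0.2851]
tcp_rot: [[0.876, 0.483, -0.0], [0.483, -0.876, 0.0], [-0.0, -0.0, -1.0]]
ft_force: [-0.5, 0.6, -0.1]
grip_width: 0.0006
grasp_force: 0.0
```

Request:
servo_tool(
  deltas=[0,0,0,1.5,0,0,0,0,0,0,1.5,0,0,0,0,0,0,0,0,0,0],
)

```text
time_s: 12.15
tool_pos: [0.6632, -0.0997, 0.2821]
tcp_rot: [[0.876, 0.483, -0.0], [0.483, -0.876, 0.0], [-0.0, -0.0, -1.0]]
ft_force: [0.2, 0.5, 0.6]
grip_width: 0.0008
grasp_force: 0.0
```

Request:
servo_tool(
  deltas=[0,0,0,1,0,0,0,0,0,0,1,0,0,0,0,0,0,0,0,0,0],
)

```text
time_s: 12.45
tool_pos: [0.6632, -0.0997, 0.2802]
tcp_rot: [[0.876, 0.483, -0.0], [0.483, -0.876, 0.0], [-0.0, -0.0, -1.0]]
ft_force: [-0.9, -0.3, 0.1]
grip_width: 0.0004
grasp_force: 0.0
```

Request:
servo_tool(
  deltas=[0,0,0,1,0,0,0,0,0,0,1,0,0,0,0,0,0,0,0,0,0],
)

```text
time_s: 12.75
tool_pos: [0.6632, -0.0997, 0.2782]
tcp_rot: [[0.876, 0.483, -0.0], [0.483, -0.876, 0.0], [-0.0, -0.0, -1.0]]
ft_force: [-0.3, -0.4, -0.1]
grip_width: 0.0004
grasp_force: 0.0
```

```bash
python3 -c "
from m import *
rep();im,d,P=cloud('scene');cv2.imwrite('pics/s5.png',cv2.resize(im[230:330,220:350],None,fx=6,fy=6,interpolation=cv2.INTER_CUBIC))"
```

```text
p in tool mm (want off,r) [-1.6 -1.7 46.2] yang -61.12 f [-0.33 -0.36 -0.08]
```

View pics/s5.png

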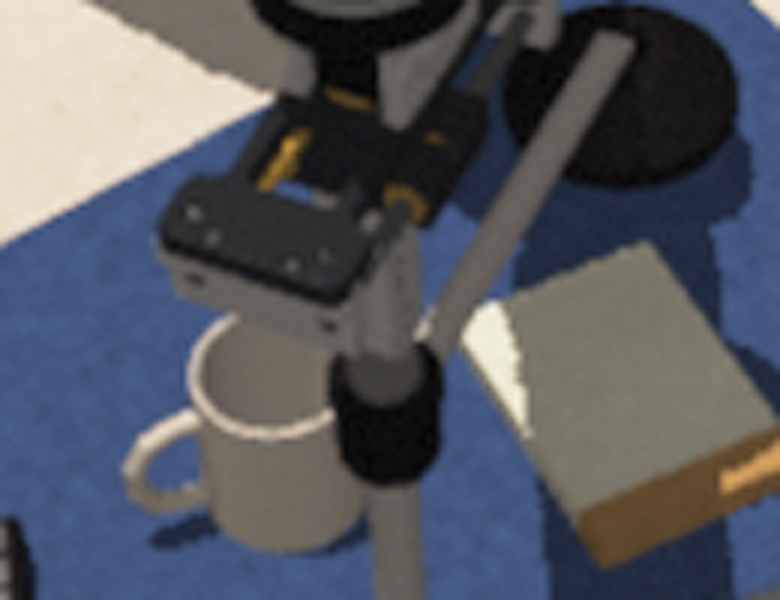

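The crop shows the finger tip at about (385,350) and the button at (388,375). It doesn't look pressed yet. I'll check the actual tip position.

```bash
python3 -c "
from m import *
im,d,P=cloud('scene')
for v in range(270,302,2): print(v,P[v,284].round(4),im[v,284],P[v,288].round(4))
print(manip.read_state()['tool_pos'])
im,d=snapshot('wrist');cv2.imwrite('pics/w5.png',cv2.resize(im[190:340,220:420],None,fx=4,fy=4,interpolation=cv2.INTER_CUBIC))
"
```

```text
270 [ 0.7069 -0.1208  0.4127] [54 55 55] [ 0.6653 -0.0849  0.3498]
272 [ 0.6751 -0.1013  0.3638] [70 71 74] [ 0.6686 -0.0873  0.3481]
274 [ 0.6762 -0.1023  0.3593] [86 89 93] [ 0.6677 -0.087   0.3406]
276 [ 0.6735 -0.101   0.3494] [90 93 97] [ 0.6697 -0.0886  0.337 ]
278 [ 0.6768 -0.1033  0.3476] [91 94 99] [ 0.6682 -0.0879  0.3286]
280 [ 0.6759 -0.1031  0.3401] [ 91  97 100] [ 0.6691 -0.0888  0.3234]
282 [ 0.6736 -0.1021  0.3307] [ 92  97 101] [ 0.6679 -0.0884  0.3153]
284 [ 0.6753 -0.1034  0.3266] [ 99 102 106] [ 0.6689 -0.0893  0.3103]
286 [ 0.6743 -0.1032  0.3188] [ 93  97 101] [ 0.668  -0.0891  0.3024]
288 [ 0.6759 -0.1045  0.3147] [ 92  97 100] [ 0.6608 -0.0848  0.2854]
290 [ 0.6631 -0.0969  0.2898] [64 67 68] [ 0.6673 -0.0892  0.2882]
292 [ 0.6668 -0.0996  0.2885] [60 62 66] [ 0.6704 -0.0915  0.286 ]
294 [ 0.6702 -0.1021  0.2868] [61 63 66] [ 0.6727 -0.0933  0.2827]
296 [ 0.6738 -0.1047  0.2855] [56 57 59] [ 0.6747 -0.0949  0.279 ]
298 [ 0.6724 -0.1041  0.2767] [14 13 16] [ 0.6785 -0.0977  0.2779]
300 [ 0.6779 -0.1079  0.2781] [17 16 15] [ 0.6796 -0.0987  0.2727]
[ 0.66333539 -0.09969222  0.27834318]
```

View pics/w5.png

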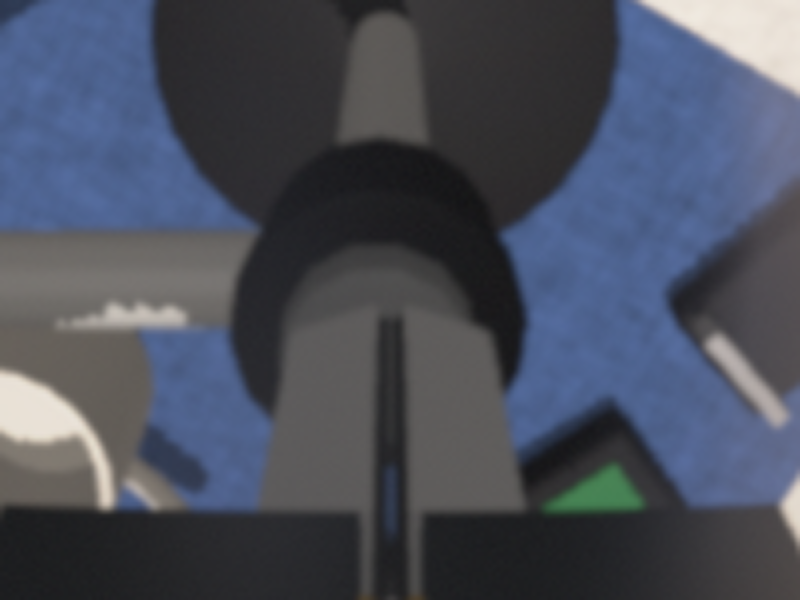

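Both views suggest the tip's front edge is still above the button, or that the tip is set back, and there's no force reading. I'll keep descending in small steps and watch the force.

Request:
servo_tool(
  deltas=[0,0,0,1,0,0,0,0,0,0,1,0,0,0,0,0,0,0,0,0,0],
)

```text
time_s: 13.2
tool_pos: [0.6632, -0.0997, 0.2762]
tcp_rot: [[0.876, 0.483, -0.0], [0.483, -0.876, 0.0], [-0.0, -0.0, -1.0]]
ft_force: [-0.4, -0.3, 0.1]
grip_width: 0.0006
grasp_force: 0.0
```

```bash
python3 -c "
from m import *
s=manip.read_state();print(s['tool_pos'],s['ft_force'])
im,d=snapshot('wrist');m=camera_model('wrist');H=m['hand_eye']
for u,v in((300,276),(300,285),(300,300),(335,276),(335,285),(300,262),(316,257),(280,245),(316,245)):
    x=(u-m['cx'])/m['fx'];y=(v-m['cy'])/m['fy'];r=np.hypot(x,y);k=np.tan(r)/r
    c=np.array([x*k,y*k,1])*d[v,u];t=H[:3,:3]@c+H[:3,3];print((u,v),im[v,u],d[v,u],'tool',(t*1000).round(1),'world',(s['tcp_rot']@t+s['tool_pos']).round(4))
"
```

```text
[ 0.66322763 -0.09970598  0.27615567] [-0.36380633 -0.29425735  0.1389535 ]
(300, 276) [92 91 93] 0.1754553 tool [ 10.2  -8.8 -34.9] world [ 0.6679 -0.0871  0.311 ]
(300, 285) [91 91 93] 0.16430303 tool [ 10.4  -8.3 -46.4] world [ 0.6683 -0.0874  0.3225]
(300, 300) [91 91 93] 0.1491182 tool [ 10.3  -7.7 -62.1] world [ 0.6685 -0.088   0.3383]
(335, 276) [91 92 94] 0.17592439 tool [ 10.1   7.8 -34.5] world [ 0.6758 -0.1017  0.3106]
(335, 285) [92 93 95] 0.16481598 tool [ 10.2   7.3 -45.9] world [ 0.6757 -0.1012  0.3221]
(300, 262) [70 69 69] 0.20106645 tool [ 8.3 -9.9 -8.9] world [ 0.6657 -0.087   0.2851]
(316, 257) [67 67 67] 0.20041953 tool [11.2 -1.3 -8.8] world [ 0.6724 -0.0932  0.285 ]
(280, 245) [126  88  71] 0.4941267 tool [-65.4 -49.8 274.8] world [ 0.5818 -0.0877  0.0014]
(316, 245) [34 31 32] 0.20764026 tool [15.4 -1.3 -0.3] world [ 0.6761 -0.0912  0.2764]
```

The wrist depth puts the button top at z≈0.285, unpressed, and the visible finger end at about 0.303. The real shut tips are therefore higher than the reported TCP, so I'll continue down carefully.

Request:
servo_tool(
  deltas=[0,0,0,1.5,0,0,0,0,0,0,1.5,0,0,0,0,0,0,1.5,0,0,0,0,0,0,1.5,0,0,0,0,0,0,0,0,0,0],
)

```text
time_s: 13.75
tool_pos: [0.6632, -0.0997, 0.27]
tcp_rot: [[0.876, 0.483, -0.001], [0.483, -0.876, 0.0], [-0.0, -0.0, -1.0]]
ft_force: [-0.6, -0.0, 0.9]
grip_width: 0.0006
grasp_force: 0.0
```

Request:
servo_tool(
  deltas=[0,0,0,1.5,0,0,0,0,0,0,1.5,0,0,0,0,0,0,0,0,0,0],
)

```text
time_s: 14.05
tool_pos: [0.6633, -0.0997, 0.2672]
tcp_rot: [[0.876, 0.483, -0.0], [0.483, -0.876, 0.0], [-0.0, -0.0, -1.0]]
ft_force: [-0.6, 0.7, -0.5]
grip_width: 0.0004
grasp_force: 0.0
```

Request:
servo_tool(
  deltas=[0,0,0,1.5,0,0,0,0,0,0,1.5,0,0,0,0,0,0,0,0,0,0],
)

```text
time_s: 14.35
tool_pos: [0.6634, -0.0998, 0.2645]
tcp_rot: [[0.876, 0.483, 0.0], [0.483, -0.876, -0.0], [0.0, 0.0, -1.0]]
ft_force: [-1.2, 0.2, 2.5]
grip_width: 0.0004
grasp_force: 1.4
```

Contact is starting, at 2.5 N. I'll keep pressing until the button bottoms out.

Request:
servo_tool(
  deltas=[0,0,0,1,0,0,0,0,0,0,1,0,0,0,0,0,0,0,0,0,0],
)

```text
time_s: 14.65
tool_pos: [0.6634, -0.0998, 0.2625]
tcp_rot: [[0.876, 0.483, 0.0], [0.483, -0.876, -0.0], [0.0, 0.0, -1.0]]
ft_force: [-0.1, 0.5, 3.9]
grip_width: 0.0003
grasp_force: 2.0
```

Request:
servo_tool(
  deltas=[0,0,0,1,0,0,0,0,0,0,1,0,0,0,0,0,0,0,0,0,0],
)

```text
time_s: 14.95
tool_pos: [0.6634, -0.0998, 0.261]
tcp_rot: [[0.876, 0.483, 0.001], [0.483, -0.876, 0.0], [0.001, 0.0, -1.0]]
ft_force: [-1.0, 1.5, 7.3]
grip_width: 0.0007
grasp_force: 3.5
```

Request:
servo_tool(
  deltas=[0,0,0,1,0,0,0,0,0,0,0,0,0,0],
)

```text
time_s: 15.15
tool_pos: [0.6635, -0.0998, 0.2609]
tcp_rot: [[0.876, 0.483, 0.001], [0.483, -0.876, 0.0], [0.001, 0.0, -1.0]]
ft_force: [-3.2, 1.6, 11.2]
grip_width: 0.0006
grasp_force: 5.5
```

It has bottomed out: z stopped at 0.261 while the force rose to 11 N. I'll lift straight off, back away and check.

Request:
servo_tool(
  deltas=[0,0,0,0,0,0,0,0,0,0,-2,0,0,0,0,0,0,-4,0,0,0,0,0,0,-10,0,0,0,0,0,0,-30,0,0,0,0,0,0,-40,0,0,0,0,0,0,-40,0,0,0,0,0,-40,0,0,0,0,0,0,-40,0,0,0,0,0,0,-40,0,0,0,0,0,0,-40,0,0,0,0,0,0,0,0,0,0,0],
)

```text
time_s: 16.35
tool_pos: [0.5844, 0.0474, 0.385]
tcp_rot: [[0.871, 0.491, -0.002], [0.491, -0.871, 0.004], [0.0, -0.005, -1.0]]
ft_force: [-1.2, 0.7, 0.6]
grip_width: 0.0004
grasp_force: 0.0
```

```bash
python3 -c "
from m import *
head2();im=look();cv2.imwrite('pics/s6.png',im)"
```

```text
top [0.5651 0.1357] 0.0172 112.23 0.2535
scene [0.555  0.0917] 0.0524 119.06 0.2182
both [0.555  0.0917] 0.0524 119.06 0.2182
p in tool mm (want off,r) [ -2.3 159.1 153.5] yang -60.99 f [0.58 0.05 0.16]
top bar 0 
top bar 0 
top bar 0 
top switch (0.6575639843940735, -0.11032488197088242) 144
scene bar 59 [109.8 116.1 126.1]
scene bar 58 [112.3 117.3 124.2]
scene bar 47 [116.5 118.1 121.4]
scene head [0.5594 0.0865] 0.0395 118.69
scene switch (0.6616513133049011, -0.09785784780979156) 259
scene pad ((0.5603557229042053, 0.08951213210821152), (0.1277855634689331, 0.16860149800777435), 83.00169372558594)
```

View pics/s6.png

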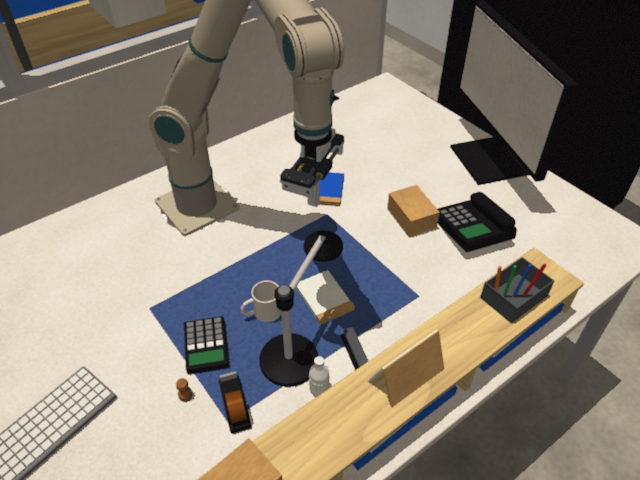

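The scene view shows the head still over the pad at (322,245), the foot and other items where they were, and the robot clear. Head position measures (0.555, 0.092) against the pad centre at (0.555, 0.095).

```bash
python3 -c "
from bench import manip
print(manip.job_done())"
```

```text
the job is handed in; nothing more can be done
None
```

The job is handed in: the lamp's head hangs about 4 mm from the pad centre, and only then was the switch pressed until it bottomed out (up to 11 N); nothing else appears to have moved, and the robot is clear.

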